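Trip the hidden latch of the hatch box with the release pin

TASK

Take the blue-handled release pin from its wooden stand, push its steel shaft down through the small hole in the top of the orange hatch box and feel for the sprung latch plate inside, pressing slowly and gently (never more than 20 N) until the latch lets go and the hatch swings open by itself. Then draw the pin out and put it back upright in its stand, fully home, and let go. Leave everything else on the sill undisturbed.

Things in the scene. Friction and masses are not known exactly. Their poses are not given: they have to be found in the camera images.
- pin_grip (a point): Centre of the blue handle of the release pin (loose, about 70 g). z runs up the pin; x and y are square to the handle's flat sides. The handle is a square bar 16 x 16 mm, reaching 30 mm above and 30 mm below this point. At the start the pin stands upright in the stand: collar resting on the stand's top, shaft in its hole.
- pin: The release pin; origin on its axis at the underside of its round black collar (26 mm across, 6 mm thick, just under the handle), 36 mm below pin_grip, z up the pin.
- pin_tip (a point): Tip of the pin's round steel shaft, on its axis: the shaft is 6 mm thick and reaches 83 mm below the collar, so the tip is 119 mm below pin_grip.
- stand_hole0 (a point): Mouth of the blind hole in the fixed wooden stand (a block 75 x 75 mm, 100 mm high), on the hole's axis, level with the block's top, z up. The hole is 14 mm wide and 94 mm deep with a small chamfer. With the pin fully home, pin_grip is 36 mm above this point.
- hatchbox: The orange hatch box, fixed, 170 mm along its x, 160 mm along its y, 115 mm high; origin under its middle on the sill, x towards the hatch face, z up. The latch under its access hole is a sprung, damped plate: about 2 N to start, 9 N after 8 mm of travel, where the latch lets go; rigid stop at 11 mm (12 N), past which, or in a fast jab, 20 N is soon passed. It springs back.
- access_hole (a point): Centre of the access hole in the flat top of the hatch box, level with the top (115 mm above the sill), z up; 45 mm from the box's centre towards the hatch face, marked by a black ring. The hole is 9 mm wide with a 3 mm chamfer, through a top 8 mm thick. Hidden below it, at a depth that differs from box to box (22 to 42 mm below the top), is the flat latch plate, 26 mm across.
- hatch (a joint): Opening angle of the hatch, the darker orange flap 124 mm wide and 78 mm high in the box's +x face, hinged along its lower edge: below 0.03 shut and latched (at the start), 1.4 rad fully open (folded down outwards). Once unlatched, a spring and damper swing it open by themselves in about two seconds and it stays open; keep the 90 mm before this face free.
- spatula_grip (a point): Bystander: grip of the stainless spatula lying on the sill, 240 mm long.
- skull: Bystander: bone-coloured resin skull hide, about 110 mm high and 110 mm long; origin under its middle.
- jar: Bystander: glass culture jar with green twist lid, 80 mm across, 120 mm high; origin under its middle.
- bowl: Bystander: chunky white ceramic bowl, 130 mm across, 55 mm high; origin under its middle.
- mister: Bystander: green glass bottle with white cap, 60 mm across, 170 mm high; origin under its middle.
- cup: Bystander: small yellow cup, 56 mm across, 40 mm high; origin under its middle.
Not all that is in view belongs to the job. Leave any yellow look-alike of the pin alone.

How it is judged:
By the outcome, as a careful person would: the job done as asked, in the order asked, and still so for the second after the job is handed in, with the robot touching nothing.
It also fails if it takes over 48 s, if anything falls off the work surface, if the arm or the gripper's body presses on something with over 40 N, if the wrist force passes 120 N, or if a joint passes its speed limit or range.

ROBOT

A 6-joint arm with a two-finger parallel gripper is mounted at the origin on the work surface. World frame = base frame: x ahead of the robot, y to its left, z up, the work surface at z = 0. Lengths are in m, angles in rad, forces in N, time in s.
With the tool pointing down it reaches from about 0.3 to 0.775 m from the base axis. Payload 14.6 kg.
Tool frame: the origin (TCP) lies at the very end of the fingers, on their centre line; the grasp point (between the pads) lies 19 mm behind it; z points along the fingers, y is the line along which they close (so a half turn about z gives the same grasp; the last joint's range is limited). The gripper opens to 94 mm and grips with 3 to 60 N. Pads are 16 mm wide; open, the fingers measure 119 mm over their backs; the gripper's body (75 mm by 177 mm) begins 78 mm behind the grasp point.
Start: joints at [-1.217, 0.3, 1.521, -0, 1.321, -0.067], TCP at [0.225, -0.502, 0.205] pointing down, gripper open.
Joint ranges: [-3.03, 3.03], [-0.79, 2.21], [0.23, 2.52], [-1.04, 4.18], [0, 3.07], [-2.55, 2.55]. Speed limits (rad/s): [2.22, 2.22, 2.57, 3.14, 3.14, 3.14].

INTERFACE

Orientations are given as [roll, pitch, yaw] about the fixed x, y, z axes, in that order (R = Rz(yaw) Ry(pitch) Rx(roll)).
In Python, from station import ctrl gives the robot as it stands.
- The arm moves only by the shell command python3 -m pendant 'ROWS' [OPENING] [FORCE]. ROWS is JSON, a list of rows, each a list of 2 entries, a list of its own where there are three numbers: the shift along the world's x, y, z in cm, then the turn about the world's z in rad. A call has 1 to 20 rows; each row shifts and turns the commanded pose from where the row before left it; what a row does not reach is not made up. A row lasts 1/12 s, in which the tool goes at most 41.7 mm and 7.16 degrees, less where a joint would pass 70% of its speed; a pose out of reach is approached as far as the arm can. A call is refused whole if a number of a shift passes 4.17 or a number of a turn 0.125, either way. A call with a gripper value outside its range is refused whole. OPENING is the opening, from 0 (shut) to 1 (fully open), set as the call begins (- or left out, the last holds). The fingers move at their own pace and stop on an object; FORCE is the grip in N (left out, the last holds). Time passes only in rows, so rows that do not move let the fingers close. It gives the time, the measured TCP pose, the force, the opening and the grip force at its end, in the units of the state.
- ctrl.get_obs(): the state, without advancing time (a new reading comes with each control period).
- ctrl.camera(name): name is "scene" or "top" or "wrist"; returns a dict with "color" (420x560x3 uint8, red, green, blue), "intrinsics" (3x3 intrinsics, pixels), "k1" (the pictures are not rectified: a ray, as slopes to the right and down, at radius r is drawn at 1 + k1 r^2 times it, then the intrinsics apply), "camera_from_world" (4x4, takes a point from world to camera coordinates). Camera axes: x right, y down, z forward; pixel columns grow to the right and rows downward; lengths in m; the calibration is good to about 2 mm. A picture is of the moment at which its call begins. There is no depth.
- ctrl.hand_in(): hands the job in; it is judged then, once.
The state is a dict: "time_s": time; "qpos": joint angles; "joint_vel": joint speeds; "tau": joint torques, N m; "ee_pos": TCP position; "eef_rot": TCP orientation; "force": force on the tool from outside, world axes, zero at the start; "moment": the same for the moment, N m; "grip_width": finger opening in m; "grip_force": force on a finger pad.
Only numpy, scipy, OpenCV 4.12 (cv2) and the standard library are available. Lean on these libraries where they do the work, as an engineer would, in place of code of your own. Each camera call takes 0.05 s, during which the arm holds its last target. There are 200 camera calls.

## Working session

There is one attempt and no reset: what is moved stays moved. The work goes in short steps, Python scripts to look and compute and a shell command to move; the robot and the scene stay as the last step left them, time stands still between calls to the robot, and variables do not carry over. Pictures are saved under pics/ and viewed, at most 10 in all, crops included, and the job is handed in when it is done.

```bash
mkdir -p pics; ls; cat > h.py <<'E'
import numpy as np, cv2
from station import ctrl
def cam(n):
    c=ctrl.camera(n); return c
def save(c,f): cv2.imwrite('pics/'+f,cv2.cvtColor(c['color'],cv2.COLOR_RGB2BGR))
def ray(c,u,v):
    K=np.array(c['intrinsics']);k=float(c['k1']);T=np.array(c['camera_from_world'])
    d=np.array([(u-K[0,2])/K[0,0],(v-K[1,2])/K[1,1]]);s=d.copy()
    for _ in range(30): s=d/(1+k*(s@s))
    R=T[:3,:3];o=-R.T@T[:3,3];return o,R.T@np.array([s[0],s[1],1])
def onz(c,u,v,z):
    o,d=ray(c,u,v);return o+d*(z-o[2])/d[2]
def proj(c,p):
    K=np.array(c['intrinsics']);k=float(c['k1']);T=np.array(c['camera_from_world'])
    q=T[:3,:3]@np.array(p)+T[:3,3];s=q[:2]/q[2];s=s*(1+k*(s@s));return K[0,0]*s[0]+K[0,2],K[1,1]*s[1]+K[1,2]
def blobs(c,lo,hi,amin=30):
    h=cv2.cvtColor(c['color'],cv2.COLOR_RGB2HSV);m=cv2.inRange(h,np.array(lo),np.array(hi))
    n,l,s,ce=cv2.connectedComponentsWithStats(m)
    return m,[(s[i].tolist(),ce[i].round(1).tolist()) for i in range(1,n) if s[i,4]>=amin]
E
python3 - <<'E'
from h import *
import pickle
cs={n:cam(n) for n in("scene","top")}
pickle.dump(cs,open('c0.pkl','wb'))
im=[cv2.cvtColor(cs[n]['color'],cv2.COLOR_RGB2BGR) for n in cs]
for n in cs: save(cs[n],n+'0.png'); T=cs[n]['camera_from_world'];print(n,(-T[:3,:3].T@T[:3,3]).round(3),blobs(cs[n],(100,120,40),(130,255,255))[1])
E
```

```text
pics
scene [ 1.299 -0.496  0.678] [([384, 80, 64, 56, 1459], [405.4, 103.0]), ([546, 163, 14, 36, 231], [554.3, 183.4]), ([217, 187, 9, 25, 160], [220.7, 199.5])]
top [0.329 0.002 1.429] [([0, 189, 7, 50, 202], [2.1, 209.8]), ([320, 214, 7, 7, 37], [322.8, 217.0])]
```

View pics/top0.png

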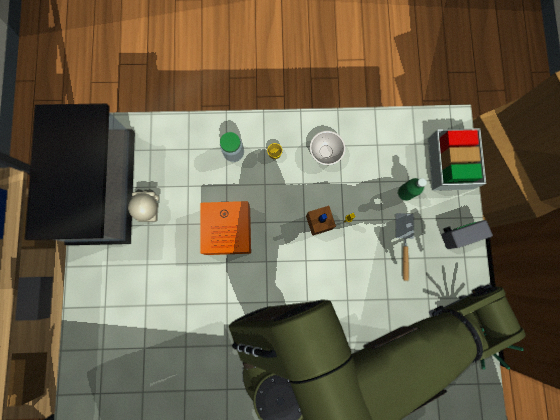

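View pics/scene0.png

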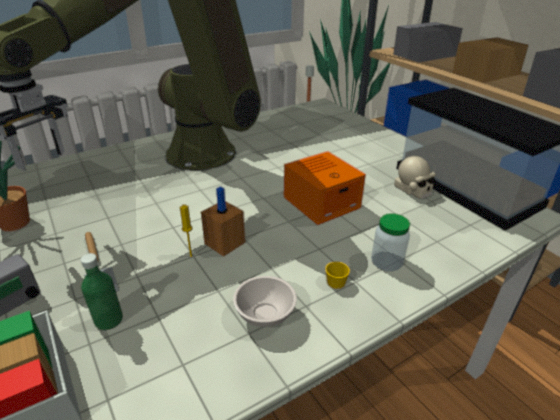

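The top view shows the pin at (323,217) on its stand, the yellow look-alike at (350,217) beside it, and the box hole at (224,213). In the scene view the blue handle is at (221,200).

```bash
python3 - <<'E'
from h import *
import pickle
cs=pickle.load(open('c0.pkl','rb'));t,s=cs['top'],cs['scene']
def tri(a,b):
    (o1,d1),(o2,d2)=ray(t,*a),ray(s,*b)
    x=np.linalg.lstsq(np.c_[d1,-d2],o2-o1,rcond=None)[0];p,q=o1+d1*x[0],o2+d2*x[1];return ((p+q)/2).round(4),np.linalg.norm(p-q).round(4)
print('blue',tri((322.8,217),(220.7,199.5)),onz(t,322.8,217,.15).round(3))
m,b=blobs(t,(3,180,120),(14,255,255),200);print(b)
l=cv2.connectedComponents(m)[1]
for x,ce in b:
  if x[4]>1000:
    # top
    r=cv2.minAreaRect(cv2.findContours((l==l[x[1]+x[3]//2-12,x[0]+5]).astype('uint8'),0,2)[0][0]);print(r)
    for p in cv2.boxPoints(r): print(onz(t,*p,.115).round(4))
print('hole',onz(t,224,213.5,.115).round(4))
print('yellow',blobs(t,(18,150,100),(32,255,255),8)[1],onz(t,350,217,.1).round(3),blobs(s,(18,150,100),(32,255,255),20)[1])
im=cv2.cvtColor(t['color'],cv2.COLOR_RGB2BGR)
cv2.imwrite('pics/crop.png',np.hstack([cv2.resize(im[185:265,190:260],None,fx=5,fy=5),cv2.resize(im[185:265,290:370],None,fx=5,fy=5)]))
print(ctrl.get_obs()['time_s'], ctrl.get_obs()['eef_rot'])
E
```

```text
blue (array([ 0.5098, -0.1567,  0.1332]), np.float64(0.0004)) [ 0.507 -0.155  0.15 ]
[([201, 202, 48, 53, 2397], [224.0, 227.7])]
((224.5, 228.0), (52.0, 47.0), 90.0)
[0.5724 0.2479 0.115 ]
[0.5689 0.0901 0.115 ]
[0.395  0.0921 0.115 ]
[0.3986 0.2464 0.115 ]
hole [0.5316 0.1708 0.115 ]
yellow [([480, 110, 24, 29, 211], [491.9, 123.6]), ([495, 140, 22, 32, 192], [506.9, 153.5]), ([267, 143, 15, 16, 173], [274.2, 150.2]), ([450, 148, 30, 14, 200], [464.4, 154.1]), ([513, 170, 9, 17, 43], [517.0, 177.4]), ([521, 187, 4, 5, 9], [522.1, 189.1]), ([345, 213, 11, 9, 39], [350.1, 216.9]), ([10, 398, 5, 7, 15], [12.6, 400.9])] [ 0.512 -0.253  0.1  ] [([180, 205, 12, 29, 145], [184.4, 218.8]), ([189, 242, 3, 15, 20], [189.8, 250.1]), ([325, 262, 25, 27, 462], [336.3, 273.3])]
0.1 [-3.14062479e+00 -8.14541761e-05  4.20759273e-01]
```

View pics/crop.png

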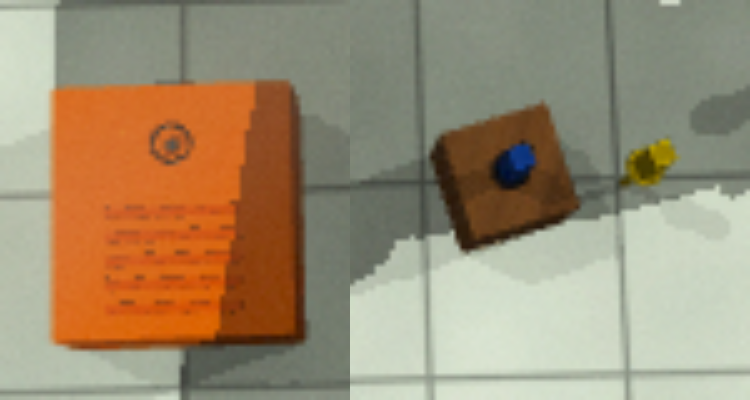

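The crop shows the box nearly axis-aligned with its hole at top (224,213.5), and the stand turned about 17° with the handle's turn unclear. I'll go above the pin for a close look.

```bash
python3 -m pendant '[[[0,0,3],0],[[0,0,3],0],[[1.5,1.5,3],0],[[2.4,2.9,0],0],[[2.4,2.9,0],0],[[2.4,2.9,0],0],[[2.4,2.9,0],0],[[2.4,2.9,0],0],[[2.4,2.9,0],0],[[2.4,2.9,0],0],[[2.4,2.9,0],0],[[2.4,2.9,0],0],[[2.4,2.9,0],0],[[2,2.9,0],0],[[0,1,0],0],[[0,0,0],0],[[0,0,0],0]]'
python3 - <<'E'
from h import *
import pickle
c=cam('wrist');pickle.dump(c,open('w1.pkl','wb'));save(c,'w1.png')
T=c['camera_from_world'];print((-T[:3,:3].T@T[:3,3]).round(3),T[:3,:3].round(2),blobs(c,(100,120,40),(130,255,255))[1]);print(proj(c,[.51,-.157,.166]))
E
```

```text
time_s: 1.52
ee_pos: [0.4994, -0.1582, 0.2953]
eef_rot: [-3.142, 0.0, 0.422]
force: [0.6, -0.5, 0.3]
grip_width: 0.0941
grip_force: 0.0
[ 0.564 -0.129  0.476] [[ 0.41 -0.91 -0.  ]
 [-0.88 -0.4   0.25]
 [-0.23 -0.1  -0.97]] [([276, 172, 16, 23, 303], [283.3, 183.6])]
(np.float64(284.36514400429064), np.float64(186.41350478063978))
```

View pics/w1.png

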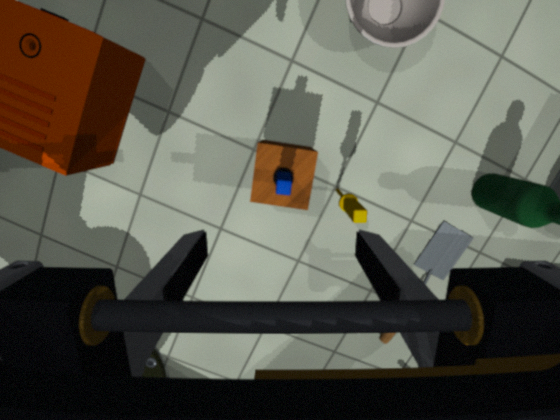

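The wrist view shows the handle at (283,184) on the stand (centre ~(285,175)), the yellow pin at (352,208), and the box's ring at (30,45).

```bash
python3 - <<'E'
from h import *
import pickle
c=pickle.load(open('w1.pkl','rb'))
h=cv2.cvtColor(c['color'],cv2.COLOR_RGB2HSV)
print(h[172:196,284].tolist())
im=cv2.cvtColor(c['color'],cv2.COLOR_RGB2BGR)
cv2.imwrite('pics/w1c.png',np.hstack([cv2.resize(im[135:215,240:380],None,fx=5,fy=5,interpolation=cv2.INTER_NEAREST)]))
v=h[...,2];m,_=blobs(c,(100,120,150),(130,255,255))
P=np.array([onz(c,u,w,.166)[:2] for w,u in np.argwhere(m>0)],np.float32)
r=cv2.minAreaRect(P*1000);print('top',len(P),r)
ms,b=blobs(c,(5,100,60),(18,220,255),500);print(b)
n,l=cv2.connectedComponents(ms)
k=(l==l[155,270]).astype('uint8');ct=max(cv2.findContours(k,0,1)[0],key=len)
P=np.array([onz(c,u,w,.1)[:2] for u,w in ct[:,0]],np.float32);print('stand',l[155,270],cv2.minAreaRect(P*1000))
R=np.array([[30,45]]);print('hole',onz(c,30,45,.115))
E
```

```text
[[109, 240, 34], [111, 255, 42], [110, 232, 44], [112, 233, 47], [112, 250, 47], [109, 233, 46], [110, 255, 45], [110, 247, 60], [109, 252, 94], [109, 246, 137], [109, 236, 158], [109, 240, 165], [109, 238, 165], [109, 243, 166], [108, 246, 167], [108, 253, 165], [109, 244, 169], [108, 240, 169], [109, 236, 174], [109, 231, 172], [109, 233, 173], [110, 215, 164], [116, 137, 127], [1, 87, 112]]
top 144 ((508.35089111328125, -156.19659423828125), (11.648052215576172, 12.518917083740234), 24.18851661682129)
[([250, 142, 68, 68, 3101], [282.9, 174.6])]
stand 30 ((509.3866271972656, -156.0895233154297), (75.79012298583984, 74.94216918945312), 15.799262046813965)
hole [0.53320122 0.17286329 0.115     ]
```

View pics/w1c.png

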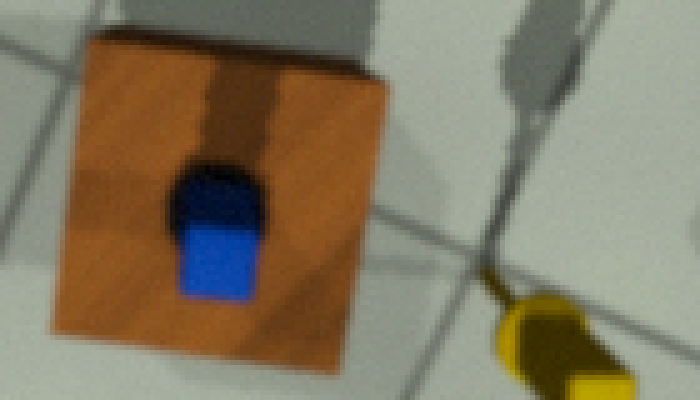

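```bash
python3 -m pendant '[[[0.95,0.2,0],-0.025],[[0,0,-2],0],[[0,0,-3],0],[[0,0,-3],0],[[0,0,0],0],[[0,0,0],0]]' 0.45 30
python3 - <<'E'
from h import *
c=cam('wrist');save(c,'w2.png');print(blobs(c,(100,120,150),(130,255,255))[1],ctrl.get_obs()['ee_pos'],ctrl.get_obs()['grip_width'])
print(proj(c,[.509,-.156,.166]))
m,_=blobs(c,(100,120,150),(130,255,255))
P=np.array([onz(c,u,w,.166)[:2] for w,u in np.argwhere(m>0)],np.float32)
print(cv2.minAreaRect(P*1000))
E
```

```text
time_s: 2.07
ee_pos: [0.5084, -0.1571, 0.2154]
eef_rot: [-3.14, 0.001, 0.394]
force: [0.4, 0.3, 1.4]
grip_width: 0.0576
grip_force: 0.0
[([272, 210, 18, 17, 281], [280.6, 217.9])] [ 0.50917152 -0.15710743  0.21692247] 0.053564452775642826
(np.float64(280.29130758687455), np.float64(217.35500005691526))
((508.5237731933594, -156.36630249023438), (13.241604804992676, 13.515883445739746), 22.627737045288086)
```

View pics/w2.png

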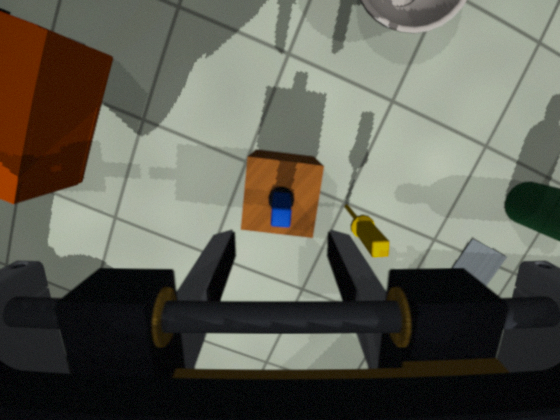

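The handle sits midway between the fingers at (281,218), and the yaw matches. Descending and gripping.

```bash
python3 -m pendant '[[[0,0,-2],0],[[0,0.05,-2],0],[[0,0,-2],0],[[0,0,-2],0],[[0,0,-1],0],[[0,0,-0.8],0],[[0,0,0],0],[[0,0,0],0]]' 0.45 30 && python3 -m pendant '[[[0,0,0],0],[[0,0,0],0],[[0,0,0],0],[[0,0,0],0],[[0,0,0],0],[[0,0,0],0],[[0,0,0],0],[[0,0,0],0]]' 0 40
```

```text
time_s: 2.78
ee_pos: [0.5097, -0.1559, 0.1187]
eef_rot: [3.141, -0.001, 0.396]
force: [0.1, 0.8, -0.8]
grip_width: 0.0424
grip_force: 0.0
time_s: 3.45
ee_pos: [0.5093, -0.1556, 0.1178]
eef_rot: [3.141, -0.0, 0.396]
force: [-1.3, 0.0, 6.2]
grip_width: 0.0161
grip_force: 39.9
```

```bash
python3 -m pendant '[[[0,0,1],0],[[0,0,2],0],[[0,0,2.5],0],[[0,0,2.5],0],[[0,0,2.5],0],[[0,0,2],0],[[0,0,1.5],0],[[0,0,0],0],[[0,0,0],0]]' && python3 -m pendant '[[[0,1,0],0],[[0,2,0],0],[[0.2,3,0],0],[[0.3,3,0],0],[[0.3,3,0],0],[[0.3,3,0],0],[[0.3,3,0],0],[[0.3,3,0],0],[[0.3,3,0],0],[[0.3,3,0],0],[[0.3,2.7,0],0],[[0,2,0],0],[[0,1,0],0],[[0,0,0],0],[[0,0,0],0],[[0,0,0],0],[[0,0,0],0]]'
python3 - <<'E'
from h import *
import pickle
cs={n:cam(n) for n in("scene","top","wrist")};pickle.dump(cs,open('c3.pkl','wb'))
s=cs['scene'];o=ctrl.get_obs();print(o['ee_pos'])
a=cv2.cvtColor(s['color'],cv2.COLOR_RGB2BGR);b=cv2.cvtColor(cs['wrist']['color'],cv2.COLOR_RGB2BGR)
u,v=map(int,proj(s,[.5325,.172,.135]));print(u,v)
A=cv2.resize(a[v-50:v+50,u-60:u+60],(720,600),interpolation=cv2.INTER_CUBIC)
cv2.imwrite('pics/s3.png',A);cv2.imwrite('pics/w3.png',b)
E
```

```text
time_s: 4.2
ee_pos: [0.5091, -0.1555, 0.2576]
eef_rot: [3.141, -0.0, 0.396]
force: [-1.0, 0.5, -1.2]
grip_width: 0.0157
grip_force: 39.8
time_s: 5.62
ee_pos: [0.5352, 0.1704, 0.2574]
eef_rot: [3.141, 0.0, 0.394]
force: [0.1, -0.8, -0.8]
grip_width: 0.0155
grip_force: 39.8
[0.53525006 0.17077824 0.2575234 ]
334 168
```

View pics/s3.png

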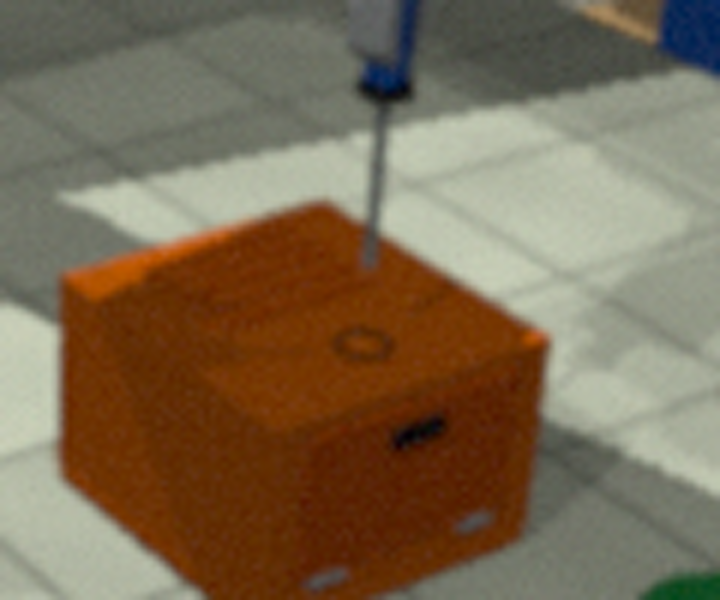

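View pics/w3.png

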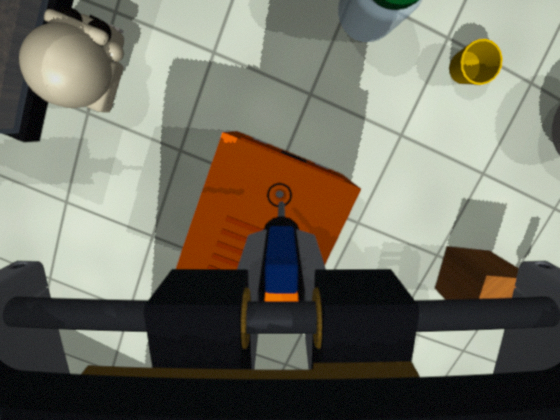

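Scene crop: the tip is at crop (369,268) and the ring centre at (362,344). In the wrist view the ring is at (279,194) with the shaft tip just below it.

```bash
python3 - <<'E'
from h import *
import pickle
cs=pickle.load(open('c3.pkl','rb'));s,w,t=cs['scene'],cs['wrist'],cs['top']
L=lambda x,y:(334-60+(x+.5)/6-.5,168-50+(y+.5)/6-.5)
print('tip scene',onz(s,*L(369,268),.1567-.000),'ring scene',onz(s,*L(362,344),.115))
print('ring wrist',onz(w,279,194,.115),'pred tip px wrist',proj(w,[.5352,.1705,.1567]),'scene',proj(s,[.5352,.1705,.1567]),L(369,268))
# ring centre by dark mask in wrist
g=cv2.cvtColor(w['color'],cv2.COLOR_RGB2GRAY)
cv2.imwrite('pics/w3c.png',cv2.resize(cv2.cvtColor(w['color'],cv2.COLOR_RGB2BGR)[175:235,250:310],(600,600),interpolation=cv2.INTER_CUBIC))
E
```

```text
tip scene [0.53703561 0.16878179 0.1567    ] ring scene [0.53297052 0.17228495 0.115     ]
ring wrist [0.53368883 0.17248487 0.115     ] pred tip px wrist (np.float64(281.2380002422909), np.float64(202.81731298043152)) scene (np.float64(335.1550672876234), np.float64(161.82148011785847)) (335.0833333333333, 162.25)
```

View pics/w3c.png

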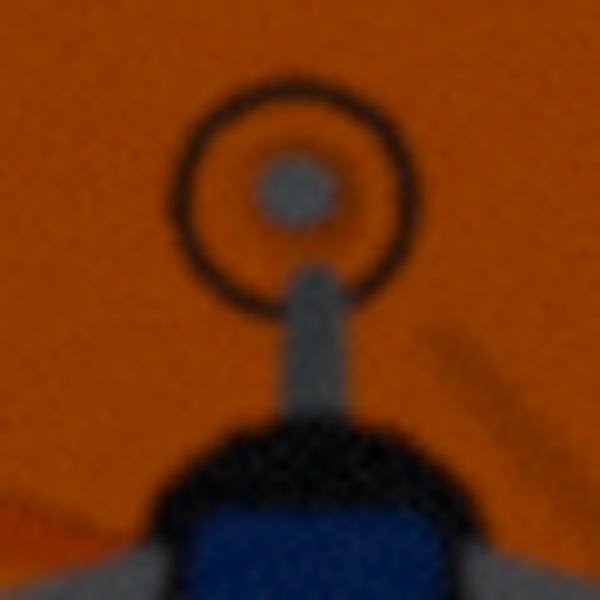

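The ring centre is at crop (295,197), i.e. image (279.0,194.2). The tip is at about (281,204), so the correction is about −1.8 mm in x and +2.4 mm in y. Lower to just above the hole, then enter slowly.

```bash
python3 -m pendant '[[[-0.18,0.24,0],0],[[0,0,-0.8],0],[[0,0,-1],0],[[0,0,-1],0],[[0,0,-0.7],0],[[0,0,-0.2],0],[[0,0,0],0],[[0,0,0],0]]' && python3 -m pendant '[[[0,0,-0.15],0],[[0,0,-0.15],0],[[0,0,-0.15],0],[[0,0,-0.1],0],[[0,0,-0.1],0],[[0,0,0],0],[[0,0,0],0]]'
```

```text
time_s: 6.43
ee_pos: [0.5335, 0.1739, 0.2206]
eef_rot: [3.142, -0.0, 0.396]
force: [0.4, -0.1, -0.8]
grip_width: 0.0156
grip_force: 39.8
time_s: 7.02
ee_pos: [0.5334, 0.1738, 0.2139]
eef_rot: [3.142, 0.0, 0.396]
force: [0.7, -0.6, -1.9]
grip_width: 0.0159
grip_force: 39.8
```

```bash
python3 -m pendant '[[[0,0,-0.1],0],[[0,0,-0.1],0],[[0,0,-0.1],0],[[0,0,0],0]]' && python3 -m pendant '[[[0,0,-0.1],0],[[0,0,-0.1],0],[[0,0,-0.1],0],[[0,0,0],0]]'
```

```text
time_s: 7.35
ee_pos: [0.5334, 0.1738, 0.2107]
eef_rot: [3.142, 0.0, 0.396]
force: [0.0, -0.7, -1.6]
grip_width: 0.0158
grip_force: 39.8
time_s: 7.68
ee_pos: [0.5333, 0.1738, 0.2077]
eef_rot: [3.142, 0.0, 0.396]
force: [0.6, -0.9, -1.9]
grip_width: 0.0159
grip_force: 39.8
```

```bash
python3 -m pendant '[[[0,0,-0.15],0],[[0,0,-0.15],0],[[0,0,-0.15],0],[[0,0,-0.15],0],[[0,0,-0.15],0],[[0,0,-0.15],0],[[0,0,-0.15],0],[[0,0,0],0]]' && python3 -m pendant '[[[0,0,-0.1],0],[[0,0,-0.1],0],[[0,0,-0.1],0],[[0,0,-0.1],0],[[0,0,0],0],[[0,0,0],0]]'
```

```text
time_s: 8.35
ee_pos: [0.5333, 0.1739, 0.1971]
eef_rot: [-3.142, 0.0, 0.396]
force: [0.4, -1.5, -1.4]
grip_width: 0.0156
grip_force: 39.8
time_s: 8.85
ee_pos: [0.5333, 0.1739, 0.1933]
eef_rot: [-3.142, 0.0, 0.396]
force: [1.7, -1.8, -1.3]
grip_width: 0.0156
grip_force: 39.8
```

```bash
python3 -m pendant '[[[0.05,-0.07,-0.1],0],[[0,0,-0.1],0],[[0,0,-0.1],0],[[0,0,-0.1],0],[[0,0,0],0],[[0,0,0],0]]' && python3 -m pendant '[[[0,0,-0.1],0],[[0,0,-0.1],0],[[0,0,-0.1],0],[[0,0,-0.1],0],[[0,0,0],0],[[0,0,0],0]]'
```

```text
time_s: 9.35
ee_pos: [0.5339, 0.1733, 0.1896]
eef_rot: [-3.141, -0.0, 0.396]
force: [-0.6, -0.6, 2.6]
grip_width: 0.0162
grip_force: 39.9
time_s: 9.85
ee_pos: [0.5339, 0.1733, 0.1857]
eef_rot: [-3.142, -0.001, 0.396]
force: [-0.6, 0.4, 5.8]
grip_width: 0.0154
grip_force: 39.9
```

Plate contact was at about TCP z 0.191, so the latch should release near 0.183. Pressing slowly.

```bash
python3 -m pendant '[[[0,0,-0.06],0],[[0,0,-0.06],0],[[0,0,-0.06],0],[[0,0,0],0],[[0,0,0],0]]' && python3 -m pendant '[[[0,0,-0.05],0],[[0,0,-0.05],0],[[0,0,0],0],[[0,0,0],0],[[0,0,0],0],[[0,0,0],0]]'
python3 - <<'E'
from h import *
import pickle
s=cam('scene');a=pickle.load(open('c3.pkl','rb'))['scene']
d=np.abs(s['color'].astype(int)-a['color']).sum(2)[170:230,285:365];print((d>60).sum())
E
```

```text
time_s: 10.27
ee_pos: [0.534, 0.1733, 0.1841]
eef_rot: [-3.142, -0.001, 0.396]
force: [-1.5, -0.2, 6.9]
grip_width: 0.016
grip_force: 39.9
time_s: 10.77
ee_pos: [0.534, 0.1733, 0.1832]
eef_rot: [-3.142, -0.001, 0.396]
force: [-2.8, 0.1, 7.9]
grip_width: 0.0161
grip_force: 39.9
72
```

```bash
python3 -m pendant '[[[0,0,-0.05],0],[[0,0,0],0],[[0,0,0],0],[[0,0,0],0]]'
cat > chk.py <<'E'
from h import *
import pickle
s=cam('scene');a=pickle.load(open('c3.pkl','rb'))['scene']
d=np.abs(s['color'].astype(int)-a['color']).sum(2)
for r in ((195,230,315,365),(170,230,285,365),(205,260,330,390)): print((d[r[0]:r[1],r[2]:r[3]]>60).sum())
save(s,'s_now.png')
E
python3 chk.py
```

```text
time_s: 11.15
ee_pos: [0.534, 0.1733, 0.1826]
eef_rot: [-3.142, -0.001, 0.396]
force: [-1.7, -0.2, 7.0]
grip_width: 0.0156
grip_force: 39.9
4
170
98
```

```bash
python3 -m pendant '[[[0,0,0],0],[[0,0,0],0],[[0,0,0],0],[[0,0,0],0],[[0,0,0],0],[[0,0,0],0]]'; python3 chk.py
```

```text
time_s: 11.7
ee_pos: [0.534, 0.1733, 0.1827]
eef_rot: [-3.142, -0.001, 0.396]
force: [-2.1, -0.5, 7.3]
grip_width: 0.016
grip_force: 39.9
298
481
294
```

The front face is changing, so the hatch is opening. I'll hold still and confirm.

```bash
python3 -m pendant '[[[0,0,0],0],[[0,0,0],0],[[0,0,0],0],[[0,0,0],0],[[0,0,0],0],[[0,0,0],0],[[0,0,0],0],[[0,0,0],0],[[0,0,0],0],[[0,0,0],0],[[0,0,0],0],[[0,0,0],0],[[0,0,0],0],[[0,0,0],0],[[0,0,0],0],[[0,0,0],0],[[0,0,0],0],[[0,0,0],0]]'; python3 chk.py
```

```text
time_s: 13.25
ee_pos: [0.534, 0.1733, 0.1827]
eef_rot: [-3.142, -0.001, 0.396]
force: [-2.5, -0.1, 7.7]
grip_width: 0.016
grip_force: 39.9
654
839
789
```

View pics/s_now.png

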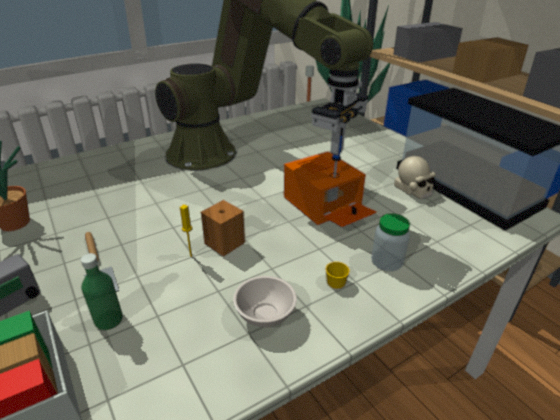

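The hatch lies fully open at (350,212) and the empty stand is at (222,228). Draw the pin out and carry it back.

```bash
python3 -m pendant '[[[0,0,0.3],0],[[0,0,0.7],0],[[0,0,1],0],[[0,0,1],0],[[0,0,1],0],[[0,0,1],0],[[0,0,1],0],[[0,0,1],0],[[0,0,0.5],0],[[0,0,0],0],[[0,0,0],0]]' && python3 -m pendant '[[[0,-1,0],0],[[-0.2,-2,0],0],[[-0.3,-3,0],0],[[-0.3,-3,0],0],[[-0.3,-3,0],0],[[-0.3,-3,0],0],[[-0.3,-3,0],0],[[-0.3,-3,0],0],[[-0.3,-3,0],0],[[-0.3,-3,0],0],[[-0.17,-3,0],0],[[0,-2,0],0],[[0,-0.9,0],0],[[0,0,0],0],[[0,0,0],0],[[0,0,0],0],[[0,0,0],0]]'
python3 - <<'E'
from h import *
import pickle
w=cam('wrist');s=cam('scene');o=ctrl.get_obs();p=o['ee_pos'];print(p)
tip=[p[0],p[1],p[2]-.1008]
print('pred tip',proj(s,tip),'pred hole',proj(s,[.5094,-.156,.1]),proj(w,tip),proj(w,[.5094,-.156,.1]))
g=cv2.cvtColor(s['color'],cv2.COLOR_RGB2HSV)
# black collar in both, hole darkness in wrist
u,v=map(int,proj(w,[.5094,-.156,.1]));print(u,v)
gw=cv2.cvtColor(w['color'],cv2.COLOR_RGB2HSV)
print('S');print(gw[v-14:v+18,u-14:u+16:1,1]//10)
E
```

```text
time_s: 14.22
ee_pos: [0.5338, 0.1732, 0.2571]
eef_rot: [3.142, 0.0, 0.396]
force: [0.1, -0.2, -1.6]
grip_width: 0.0158
grip_force: 39.8
time_s: 15.63
ee_pos: [0.5063, -0.1547, 0.2572]
eef_rot: [-3.141, -0.0, 0.397]
force: [-0.1, -0.3, -0.7]
grip_width: 0.0158
grip_force: 39.8
[ 0.50629876 -0.15493466  0.25722855]
pred tip (np.float64(219.9733097270946), np.float64(190.37665867561384)) pred hole (np.float64(221.76135043773073), np.float64(210.7949626282421)) (np.float64(281.40157778260897), np.float64(202.79492152332602)) (np.float64(283.2812151979369), np.float64(188.50787852382746))
283 188
S
[[19 19 19 19 20 20 20 19 20 19 19 19 19 20 19 19 19 19 19 19 19 20 19 19
  19 19 19 19 19 19]
 [19 19 19 19 19 19 19 19 19 19 19 19 19 19 19 18 19 19 19 19 19 19 19 19
  19 19 19 19 19 19]
 [19 19 19 19 19 19 19 19 19 18 19 19 20 19 19 20 19 19 19 19 19 19 19 19
  19 20 19 19 19 19]
 [19 19 20 19 19 19 19 20 19 19 19 20 19 19 19 20 19 19 19 19 19 19 19 19
  20 19 19 19 19 19]
 [19 19 19 19 20 19 20 19 19 20 20 20 19 19 19 19 20 19 20 20 18 19 19 19
  19 19 19 20 19 19]
 [20 19 19 19 19 19 19 
[... 1842 characters left out ...]
9 19 19 19 20
  19 19 19 19 19 19]
 [19 19 19 19 20 20 19 19 19 19 19 19 19 19 19 19 18 19 19 19 19 19 19 19
  19 20 19 19 19 20]
 [19 19 19 19 19 19 20 19 19 19 19 19 18 19 19 19 19 19 19 19 19 19 19 20
  19 19 19 19 19 19]
 [19 19 20 19 19 19 20 19 19 19 18 17 16 16 19 19 19 19 20 19 19 19 19 19
  20 19 20 20 20 19]
 [19 19 19 20 20 19 19 19 19 18 14 12  8  9 15 17 19 19 19 20 19 19 20 19
  19 20 19 19 19 19]
 [20 19 20 19 19 19 19 20 19 17 10  2  2  1 11 16 19 19 19 20 19 19 19 20
  20 19 19 19 19 19]
 [19 19 20 19 19 20 19 19 18 15  7  1  1  1  7 15 18 19 19 19 20 19 19 19
  20 20 19 19 20 19]
 [19 19 19 20 19 20 19 19 18 14  5  1  2  3  5 14 18 19 19 19 19 19 20 20
  19 19 19 19 19 19]]
```

The hole is centred at about (283.5,189) in the wrist picture, as predicted. Correct by +3.5 mm in x and −1.2 mm in y, then lower.

```bash
python3 -m pendant '[[[0.35,-0.12,0],0],[[0,0,-1],0],[[0,0,-1.5],0],[[0,0,-1.5],0],[[0,0,-1],0],[[0,0,0],0],[[0,0,0],0]]' && python3 -m pendant '[[[0,0,-0.3],0],[[0,0,-0.3],0],[[0,0,-0.3],0],[[0,0,-0.3],0],[[0,0,-0.3],0],[[0,0,-0.3],0],[[0,0,0],0],[[0,0,0],0]]'
```

```text
time_s: 16.32
ee_pos: [0.5096, -0.1569, 0.2069]
eef_rot: [-3.141, 0.001, 0.396]
force: [-0.1, 0.1, -0.0]
grip_width: 0.0158
grip_force: 39.8
time_s: 16.98
ee_pos: [0.5096, -0.157, 0.189]
eef_rot: [-3.141, 0.0, 0.396]
force: [-0.2, 0.4, -1.0]
grip_width: 0.0159
grip_force: 39.8
```

Tip is 12 mm into the hole with no force. Continuing towards home at 0.118.

```bash
python3 -m pendant '[[[0,0.05,-0.6],0],[[0,0,-0.6],0],[[0,0,-0.6],0],[[0,0,-0.6],0],[[0,0,-0.6],0],[[0,0,-0.6],0],[[0,0,-0.6],0],[[0,0,-0.6],0],[[0,0,-0.6],0],[[0,0,-0.6],0],[[0,0,-0.5],0],[[0,0,0],0],[[0,0,0],0]]' && python3 -m pendant '[[[0,0,-0.15],0],[[0,0,-0.15],0],[[0,0,-0.1],0],[[0,0,-0.1],0],[[0,0,0],0],[[0,0,0],0]]'
```

```text
time_s: 18.07
ee_pos: [0.5096, -0.1565, 0.124]
eef_rot: [-3.141, 0.0, 0.396]
force: [-0.8, -0.1, -0.5]
grip_width: 0.0155
grip_force: 39.8
time_s: 18.57
ee_pos: [0.5097, -0.1565, 0.1192]
eef_rot: [-3.142, -0.0, 0.396]
force: [-0.2, 0.6, -1.0]
grip_width: 0.0156
grip_force: 39.8
```

```bash
python3 -m pendant '[[[0,0,-0.05],0],[[0,0,-0.05],0],[[0,0,-0.05],0],[[0,0,0],0],[[0,0,0],0]]'
```

```text
time_s: 18.98
ee_pos: [0.5097, -0.1565, 0.1178]
eef_rot: [3.141, -0.0, 0.396]
force: [-1.1, 0.9, 3.2]
grip_width: 0.016
grip_force: 39.9
```

Seated on the stand with about 4 N. Release and retreat upwards.

```bash
python3 -m pendant '[[[0,0,0],0],[[0,0,0],0],[[0,0,0],0],[[0,0,0],0],[[0,0,0],0],[[0,0,0],0]]' 0.45 && python3 -m pendant '[[[0,0,1],0],[[0,0,2],0],[[0,0,2.5],0],[[0,0,2.5],0],[[0,0,2.5],0],[[0,0,2.5],0],[[0,0,2.5],0],[[0,0,2],0],[[0,0,0],0],[[0,0,0],0],[[0,0,0],0],[[0,0,0],0]]'
python3 - <<'E'
from h import *
import pickle
c0=pickle.load(open('c0.pkl','rb'))['scene'];s=cam('scene')
for c in(c0,s): print(blobs(c,(100,120,40),(130,255,255))[1],blobs(c,(18,150,100),(32,255,255),20)[1])
w=cam('wrist');m,_=blobs(w,(100,120,150),(130,255,255))
P=np.array([onz(w,u,v,.166)[:2] for v,u in np.argwhere(m>0)],np.float32);print(cv2.minAreaRect(P*1000))
a=pickle.load(open('c3.pkl','rb'))['scene'];d=np.abs(s['color'].astype(int)-a['color']).sum(2);print((d[195:230,315:365]>60).sum(),(d[205:260,330:390]>60).sum())
E
```

```text
time_s: 19.48
ee_pos: [0.5097, -0.1565, 0.1176]
eef_rot: [3.142, 0.0, 0.396]
force: [0.4, 0.4, 0.7]
grip_width: 0.0423
grip_force: 0.0
time_s: 20.48
ee_pos: [0.5093, -0.1564, 0.2916]
eef_rot: [-3.14, 0.001, 0.396]
force: [0.6, -0.6, -0.9]
grip_width: 0.0421
grip_force: 0.0
[([384, 80, 64, 56, 1459], [405.4, 103.0]), ([546, 163, 14, 36, 231], [554.3, 183.4]), ([217, 187, 9, 25, 160], [220.7, 199.5])] [([180, 205, 12, 29, 145], [184.4, 218.8]), ([189, 242, 3, 15, 20], [189.8, 250.1]), ([325, 262, 25, 27, 462], [336.3, 273.3])]
[([384, 80, 64, 56, 1462], [405.3, 103.0]), ([546, 163, 14, 36, 234], [554.3, 183.4]), ([217, 187, 9, 25, 157], [220.4, 199.2])] [([180, 205, 12, 29, 143], [184.3, 218.6]), ([326, 262, 23, 27, 409], [336.4, 273.4])]
((509.0921936035156, -156.71910095214844), (12.756391525268555, 13.520228385925293), 22.72165870666504)
656 1704
```

The pin is back in its original place, fully home; the hatch is still open and the yellow pin and cup haven't moved.

```bash
python3 -c "
from station import ctrl
print(ctrl.hand_in())"
```

```text
the job is handed in; nothing more can be done
None
```

The hatch is open, the pin is back upright and fully home in its stand and released, and the job is handed in at about 20 s; measured forces stayed under 10 N while pressing, and no bystander was touched as far as I can tell (only the yellow pin and cup were re-measured).

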